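# Measure a plinth's dowel bore with a collar depth gauge

### The arm

A 7-joint arm with a two-finger parallel gripper is mounted at the origin on the work surface. World frame = base frame: x ahead of the robot, y to its left, z up, the work surface at z = 0. Lengths are in m, angles in rad, forces in N, time in s.
With the tool pointing down it reaches from about 0.4 to 0.85 m from the base axis. Payload 10.4 kg.
Tool frame: the origin (TCP) lies at the centre of the arm's flange, where the gripper is bolted on; the fingertips stand 182 mm ahead of it and the grasp point (between the pads) lies 164 mm ahead of it; z points along the fingers, y is the line along which they close (so a half turn about z gives the same grasp; the last joint's range is limited). The gripper opens to 87 mm and grips with 3 to 60 N. Pads are 19 mm wide; open, the fingers measure 117 mm over their backs; the gripper's body (75 mm by 190 mm) begins 51 mm behind the grasp point.
Start: joints at [1.279, 0.332, -0.065, 1.46, 0.022, 1.35, -0.088], TCP at [0.166, -0.603, 0.405] pointing down, gripper open.
Joint ranges: [-2.6, 2.6], [-0.5, 2.12], [-1.47, 1.34], [0.16, 2.42], [-1.27, 4.41], [0.06, 2.06], [-2.6, 2.6]. Speed limits (rad/s): [2.22, 2.22, 2.79, 2.79, 3.14, 3.14, 3.14].

### API

Orientations are given as a unit quaternion [x, y, z, w].
In Python, from bench import r, eyes, job gives the robot as it stands. The module is installed in compiled form; this text tells all that it offers.
- The arm moves only by the shell command python3 -m inch 'ROWS' [OPENING] [FORCE]. ROWS is JSON, a list of rows, each a list of 6 numbers: the shift along the tool's x, y, z normalised to -1 to 1, where 1 is 4 cm, then the turn, a rotation vector about the tool's x, y, z normalised to -1 to 1, where 1 is 0.12 rad. In form: [[x, y, z, wx, wy, wz], ...]. A call has exactly 5 rows; each row shifts and turns the commanded pose from where the row before left it, along the tool's axes as they then stand; what a row does not reach is not made up. A row lasts 1/12 s, in which the tool goes at most 41.7 mm and 7.16 degrees, less where a joint would pass 70% of its speed; a pose out of reach is approached as far as the arm can. A call with a number of a shift or a turn outside -1 to 1 is refused whole. A call with a gripper value outside its range is refused whole. OPENING is the gripper command: -1 is shut, 1 is fully open, values between are in proportion, set as the call begins (- or left out, the last holds). The fingers move at their own pace and stop on an object; FORCE is the grip in N (left out, the last holds). Time passes only in rows, so rows that do not move let the fingers close, or fill a call up. It gives the time, the measured TCP pose, the force, the opening and the grip force at its end, in the units of the state.
- r.read_state(): the state, without advancing time (a new reading comes with each control period).
- eyes.camera(name): name is "scene" or "top"; returns a dict with "pixels" (480x640x3 uint8, red, green, blue), "fx", "fy", "cx", "cy" (pixels), "extrinsics" (4x4, takes a point from camera to world coordinates). Camera axes: x right, y down, z forward; pixel columns grow to the right and rows downward; lengths in m; the calibration is good to about 2 mm. A picture is of the moment at which its call begins. There is no depth.
- job.close_job(): hands the job in; it is judged then, once.
The state is a dict: "time": time; "joint_positions": joint angles; "joint_vel": joint speeds; "joint_torque": joint torques, N m; "ee_pos": TCP position; "eef_rot": TCP orientation; "ft_force": force on the tool from outside, world axes, zero at the start; "torque": the same for the moment, N m; "width": finger opening in m; "grip_force": force on a finger pad.
Only numpy, scipy, OpenCV 4.12 (cv2) and the standard library are available. Lean on these libraries where they do the work, as an engineer would, in place of code of your own. Each camera call takes 0.05 s, during which the arm holds its last target. There are 200 camera calls.

### The job

Measure how deep the hole in the wooden plinth is: lift the depth gauge out of its stand by the red knob and lower its rod upright into the hole until it gently bottoms, so that the plinth's top slides the brass collar up the rod and marks the depth. Then draw it straight out and hang it back upright in its stand, let go, with the collar left where the plinth pushed it. Press lightly on the old wood and on the stand, and leave everything else on the table where it is.

Things in the scene. Friction and masses are not known exactly. Their poses are not given: they have to be found in the camera images.
- plinth: Square wooden plinth fixed to the table: foot 136 x 136 x 12 mm, body 110 x 110 mm (gilt band below), flat top at 65 mm. Origin: centre of its underside, z up. One vertical blind hole 13 mm wide in the top at x = +20, y = +15 mm, ringed in chalk; its depth is unknown, 24 to 48 mm, differs each time. Its floor is flat, rigid and delicate: over 20 N on floor or plinth does damage, 6 N is plenty.
- bore (a point): Centre of the mouth of the plinth's hole, level with the plinth's top; z up, axes as the plinth's.
- gauge: Depth gauge, about 150 g, round about its z axis (up when hung). Origin: lower end of its rod. Steel rod 10 mm wide, 90 mm long, last 3 mm tapering to 5 mm wide; steel cone 12 to 30 mm wide at 76 to 88 mm above the tip; flange 44 mm wide at 90 to 95 mm; red plastic knob 22 mm wide at 95 to 137 mm, to be gripped from above.
- rod_tip (a point): Lower end of the gauge's rod, on its axis (same point and axes as the gauge).
- collar (a joint): Height (m) of the brass collar's underside above the rod tip: the reading, 0 to 0.062, at first 0.006 to 0.014. The collar, 26 mm wide, 12 mm tall, rides on the rod, slides against about 2 N of friction and stays where left. As the rod sinks in the hole the plinth's top holds the collar back; when the rod bottoms, the reading equals the hole's depth.
- collar_face (a point): Centre of the collar's underside, on the rod's axis.
- stand: Aluminium stand fixed to the table, open at its x sides: blue foot 100 x 100 x 6 mm, side plates at y = +/-37 mm, top plate 80 x 80 x 8 mm with its upper face at 110 mm and a round hole 33 mm wide in its centre. Origin: centre of its underside, z up. The gauge hangs through the hole, flange on the plate, rod tip 20 mm above the table; its cone centres it.
- stand_seat (a point): Centre of the stand's hole, level with the top plate's upper face.
- brush: Bystander: a brush lying along its x axis. Origin: on its underside.
- jar: Bystander: amber glass jar, 52 mm across, 65 mm high. Origin: centre of its underside.
- carton: Bystander: yellow carton, 60 x 100 x 45 mm. Origin: centre of its underside.
Not all that is in view belongs to the job. Leave any orange look-alike of the plinth alone. There is more than one size of the gauge; the one meant has the size given above.

How it is judged:
On the way, in this order (a step that is already met when the one before it is completed fails the run):
1. the gauge is lifted clear of its stand (height (world z) of rod_tip above 0.075 m and contact force between gauge and stand below 0.05 N), for 0.1 s.
2. the rod stands upright on the floor of the hole, and the collar rests on the plinth's top (distance between rod_tip and borefloor_c0 below 0.011 m and z of rod_tip in the frame of plinth below 0.043 m and horizontal distance between rod_tip and bore below 0.004 m and contact force between gauge and borefloor_c0 above 0.8 N and z of collar_face in the frame of plinth below 0.067 m and angle between gauge's own z axis and vertical below 0.12 rad), for 0.2 s.
At the end, for the whole second after the job is handed in: The gauge hangs released and at rest in the stand's hole: within 6 mm of its centre, upright within 0.08 rad, flange down on the plate (rod tip 17 to 24 mm above the table), and the collar's height above the rod tip equals the true depth of the hole within 2 mm (horizontal distance between gauge and stand_seat below 0.006 m and height (world z) of rod_tip between 0.017 and 0.024 m and angle between gauge's own z axis and vertical below 0.08 rad and linear speed of gauge below 0.02 m/s and contact force between gauge and the fingers below 0.05 N and ((z of borefloor_c0 in the frame of plinth between 0.03048 and 0.03252 m and value of joint collar between 0.022 and 0.028 m) or (z of borefloor_c0 in the frame of plinth between 0.02848 and 0.03052 m and value of joint collar between 0.024 and 0.03 m) or (z of borefloor_c0 in the frame of plinth between 0.02648 and 0.02852 m and value of joint collar between 0.026 and 0.032 m) or (z of borefloor_c0 in the frame of plinth between 0.02448 and 0.02652 m and value of joint collar between 0.028 and 0.034 m) or (z of borefloor_c0 in the frame of plinth between 0.02248 and 0.02452 m and value of joint collar between 0.03 and 0.036 m) or (z of borefloor_c0 in the frame of plinth between 0.02048 and 0.02252 m and value of joint collar between 0.032 and 0.038 m) or (z of borefloor_c0 in the frame of plinth between 0.01848 and 0.02052 m and value of joint collar between 0.034 and 0.04 m) or (z of borefloor_c0 in the frame of plinth between 0.01648 and 0.01852 m and value of joint collar between 0.036 and 0.042 m) or (z of borefloor_c0 in the frame of plinth between 0.01448 and 0.01652 m and value of joint collar between 0.038 and 0.044 m) or (z of borefloor_c0 in the frame of plinth between 0.01248 and 0.01452 m and value of joint collar between 0.04 and 0.046 m) or (z of borefloor_c0 in the frame of plinth between 0.01048 and 0.01252 m and value of joint collar between 0.042 and 0.048 m) or (z of borefloor_c0 in the frame of plinth between 0.00848 and 0.01052 m and value of joint collar between 0.044 and 0.05 m))); the robot touches nothing.
It fails at once if the gauge presses on the floor of the hole with more than 20 N (contact force between gauge and borefloor_c0 above 20 N).
It fails at once if the gauge presses on the plinth with more than 20 N (contact force between gauge and plinth above 20 N).
It fails at once if the gauge is pushed or dropped on the stand with more than 20 N (contact force between gauge and stand above 20 N).
It fails at once if a bystander is moved by more than 15 mm (distance of any of brush, jar, carton from where it was at the start of the episode above 0.015 m).
It also fails if it takes over 72 s, if anything falls off the work surface, if the arm or the gripper's body presses on something with over 40 N, if the wrist force passes 120 N, or if a joint passes its speed limit or range.

## Working session

There is one attempt and no reset: what is moved stays moved. The work goes in short steps, Python scripts to look and compute and a shell command to move; the robot and the scene stay as the last step left them, time stands still between calls to the robot, and variables do not carry over. Pictures are saved under pics/ and viewed, at most 10 in all, crops included, and the job is handed in when it is done.

```bash
mkdir -p pics; cat > h.py <<'E'
import numpy as np,cv2
from bench import r,eyes,job
def snap(n,f,crop=None,k=1):
    c=eyes.camera(n);p=c["pixels"][:,:,::-1]
    if crop: x0,y0,x1,y1=crop;p=p[y0:y1,x0:x1]
    cv2.imwrite("pics/"+f,cv2.resize(p,None,fx=k,fy=k,interpolation=cv2.INTER_CUBIC));return c
def px(c,u,v,z):
    E=np.array(c["extrinsics"]);d=E[:3,:3]@[(u-c["cx"])/c["fx"],(v-c["cy"])/c["fy"],1];o=E[:3,3]
    return o+d*(z-o[2])/d[2]
def proj(c,P):
    E=np.array(c["extrinsics"]);q=E[:3,:3].T@(np.array(P)-E[:3,3]);return c["fx"]*q[0]/q[2]+c["cx"],c["fy"]*q[1]/q[2]+c["cy"]
E
python3 - <<'E'
from h import *
for n in("top","scene"):
    c=snap(n,n+"0.png");print(n,c["fx"],np.round(c["extrinsics"],3))
s=r.read_state();print(s["time"],s["ee_pos"],s["eef_rot"],s["width"],s["ft_force"])
E
```

```text
top 488.82276715751595 [[-2.300e-02 -9.940e-01  1.080e-01  4.480e-01]
 [-1.000e+00  2.200e-02 -1.700e-02 -1.000e-03]
 [ 1.400e-02 -1.080e-01 -9.940e-01  1.052e+00]
 [ 0.000e+00  0.000e+00  0.000e+00  1.000e+00]]
scene 601.226118135737 [[-0.181  0.733 -0.656  1.277]
 [ 0.983  0.125 -0.132  0.139]
 [-0.015 -0.669 -0.743  0.939]
 [ 0.     0.     0.     1.   ]]
0.1 [ 0.16595886 -0.60245217  0.40404613] [ 9.90985149e-01  1.33970333e-01 -1.10706861e-04 -6.10465455e-04] 0.08718039274528896 [ 0.68565779 -0.28269771  0.8115681 ]
```

View pics/top0.png

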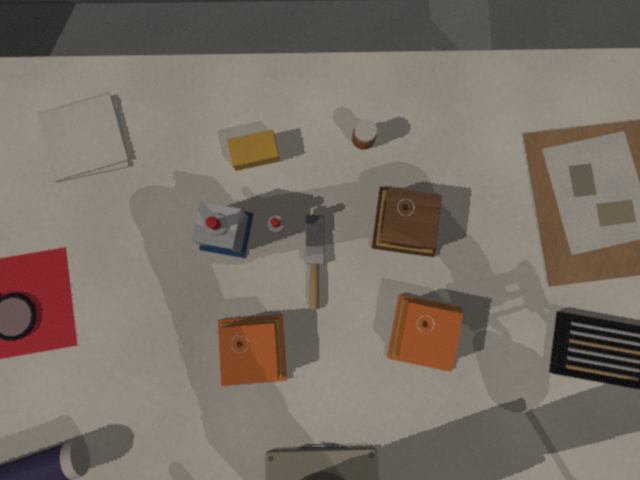

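View pics/scene0.png

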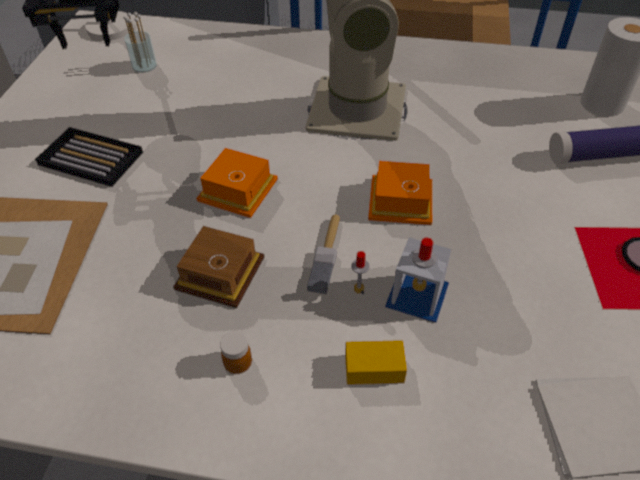

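Top view: the gauge in its blue-footed stand has its knob at (213,222). The lone small gauge, a look-alike, is at (276,223). The wooden plinth's hole is at (406,208), and the orange decoys' holes are at (240,344) and (425,324). I choose the one hanging in the stand and the wooden plinth, and check both in a close crop.

```bash
python3 - <<'E'
from h import *
c=eyes.camera("top");p=c["pixels"][:,:,::-1]; s=eyes.camera("scene");q=s["pixels"][:,:,::-1]
def cr(p,x,y,w=80,h=80,k=5):
    o=cv2.resize(p[y:y+h,x:x+w],None,fx=k,fy=k,interpolation=cv2.INTER_CUBIC)
    for i in range(0,w,10):
        cv2.line(o,(i*k,0),(i*k,4 if i%20 else 9),(0,255,0),1)
    for i in range(0,h,10): cv2.line(o,(0,i*k),(4 if i%20 else 9,i*k),(0,255,0),1)
    return o
a=np.hstack([cr(p,185,190,80,60),cr(p,366,180,80,60)]);b=np.hstack([cr(q,385,230,80,60),cr(q,185,225,80,60)])
cv2.imwrite("pics/c1.png",np.vstack([a,b]))
# red knob centroids, ring
hsv=cv2.cvtColor(p,cv2.COLOR_BGR2HSV)
for nm,im in(("top",p),("scene",q)):
    h=cv2.cvtColor(im,cv2.COLOR_BGR2HSV);m=((h[...,0]<6)|(h[...,0]>174))&(h[...,1]>150)&(h[...,2]>70)
    n,l,st,ce=cv2.connectedComponentsWithStats(m.astype(np.uint8))
    for i in range(1,n):
        if 20<st[i,4]<600: print(nm,st[i],ce[i])
E
```

```text
top [206 217  14  12 117] [212.14529915 222.66666667]
top [271 218   8   9  54] [274.5 222. ]
scene [419 238  14  22 220] [425.67727273 248.36818182]
scene [356 252   9  16 114] [360.46491228 259.23684211]
```

View pics/c1.png

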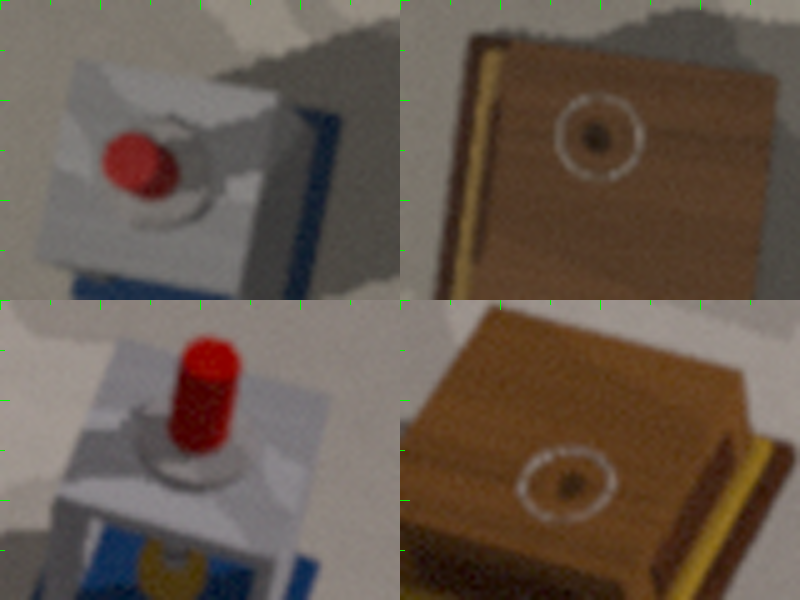

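The crop confirms the choice: a large gauge hanging in the stand with the collar visible below it, and a brown plinth with a chalk ring. Knob top: top (211.8,222.4), scene (426.6,241.2). Ring: top (405.4,207.0), scene (218.0,261.4).

```bash
cat >> h.py <<'E'
def tri(c,uv,s,uw):
    A=[];b=[]
    for k,p in((c,uv),(s,uw)):
        o=np.array(k["extrinsics"])[:3,3];d=px(k,*p,0)-o;d/=np.linalg.norm(d);M=np.eye(3)-np.outer(d,d);A.append(M);b.append(M@o)
    return np.linalg.lstsq(np.vstack(A),np.hstack(b),rcond=None)[0]
def goto(P):  # shift in tool axes, units of 4 cm
    from scipy.spatial.transform import Rotation as R
    st=r.read_state();q=R.from_quat(st["eef_rot"]);return np.round(q.inv().apply(np.array(P)-st["ee_pos"])/.04,3)
E
python3 - <<'E'
from h import *
from scipy.spatial.transform import Rotation as R
c=eyes.camera("top");s=eyes.camera("scene")
print("knob",px(c,211.8,222.4,.157),px(s,426.6,241.2,.157),tri(c,(211.8,222.4),s,(426.6,241.2)))
print("bore",px(c,405.4,207,.065),px(s,218,261.4,.065),tri(c,(405.4,207),s,(218,261.4)))
print("plate corners",px(c,200.5,202,.11),px(c,241,208.5,.11),px(c,192,242,.11))
print("small",px(c,274.5,222,.06))
st=r.read_state();print(R.from_quat(st["eef_rot"]).as_matrix().round(3),goto([.66,.2,.5]))
E
```

```text
knob [0.56909073 0.19144999 0.157     ] [0.57029683 0.19238165 0.157     ] [0.56922708 0.1921071  0.15568923]
bore [ 0.60485571 -0.18373175  0.065     ] [ 0.60390043 -0.18453836  0.065     ] [ 0.60474547 -0.18382151  0.0661095 ]
plate corners [0.61593699 0.2235299  0.11      ] [0.60149378 0.14503848 0.11      ] [0.53818513 0.23952914 0.11      ]
small [0.58030792 0.08466732 0.06      ]
[[ 0.964  0.266 -0.   ]
 [ 0.266 -0.964  0.   ]
 [ 0.    -0.    -1.   ]] [ 17.235 -16.063  -2.381]
```

```bash
for i in 1; do :; done
python3 -m inch '[[0.8,-0.4,0,0,0,0],[0.8,-0.4,0,0,0,0],[0.8,-0.4,0,0,0,0],[0.8,-0.4,0,0,0,0],[0.8,-0.4,0,0,0,0]]' 1 30
python3 -m inch '[[0.8,-0.4,0,0,0,0],[0.8,-0.4,0,0,0,0],[0.8,-0.4,0,0,0,0],[0.8,-0.4,0,0,0,0],[0.8,-0.4,0,0,0,0]]'
python3 -m inch '[[0.6,-0.6,0,0,0,0],[0.6,-0.6,0,0,0,0],[0.6,-0.6,0,0,0,0],[0.4,-0.7,0,0,0,0],[0.3,-0.8,0,0,0,0]]'
python3 -m inch '[[0.3,-0.8,0,0,0,0],[0.3,-0.8,0,0,0,0],[0.3,-0.8,0,0,0,0],[0.3,-0.8,0,0,0,0],[0.3,-0.8,0,0,0,0]]'
python3 - <<'E'
from h import *
s=r.read_state();print(s["joint_positions"],goto([.5696,.192,.404]))
E
```

```text
time: 0.72
ee_pos: [0.3, -0.4816, 0.4049]
eef_rot: [0.991, 0.134, 0.0, 0.0]
ft_force: [0.8, -1.0, 0.5]
width: 0.0868
grip_force: 0.0
time: 1.13
ee_pos: [0.433, -0.3619, 0.405]
eef_rot: [0.991, 0.134, 0.0, 0.0]
ft_force: [0.6, -1.1, -0.2]
width: 0.0871
grip_force: 0.0
time: 1.55
ee_pos: [0.4942, -0.2081, 0.4046]
eef_rot: [0.991, 0.134, 0.0, -0.0]
ft_force: [-0.1, -0.0, 0.8]
width: 0.0871
grip_force: 0.0
time: 1.97
ee_pos: [0.5085, -0.0377, 0.4049]
eef_rot: [0.991, 0.134, 0.0, 0.0]
ft_force: [0.5, -0.3, 0.0]
width: 0.0868
grip_force: 0.0
[ 0.4968174   0.11583993 -0.54713149  1.73603801  0.06279638  1.3066146
 -1.36585095] [ 2.997 -5.13   0.021]
```

```bash
python3 -m inch '[[0.4,-0.75,0,0,0,0],[0.4,-0.75,0,0,0,0],[0.4,-0.75,0,0,0,0],[0.4,-0.7,0,0,0,0],[0.4,-0.7,0,0,0,0]]' >/dev/null
python3 -m inch '[[0.4,-0.6,0,0,0,0],[0.3,-0.5,0,0,0,0],[0.2,-0.3,0,0,0,0],[0,0,0,0,0,0],[0,0,0,0,0,0]]'
python3 - <<'E'
from h import *
s=r.read_state();print(s["joint_positions"],goto([.5696,.192,.304]))
E
```

```text
time: 2.8
ee_pos: [0.5668, 0.1867, 0.4044]
eef_rot: [0.991, 0.135, -0.0, -0.0]
ft_force: [-0.2, -1.1, -0.2]
width: 0.087
grip_force: 0.0
[ 0.1414417   0.34392293 -0.67377524  1.51141738  0.21630945  1.36261032
 -1.84922769] [ 0.103 -0.108  2.51 ]
```

```bash
python3 -m inch '[[0.1,-0.1,0,0,0,0],[0,0,0.6,0,0,0],[0,0,0.6,0,0,0],[0,0,0.3,0,0,0],[0,0,0,0,0,0]]' 
python3 - <<'E'
from h import *
print(goto([.5696,.192,.304]))
c=snap("scene","s2.png",(345,170,505,290),5)
E
```

```text
time: 3.22
ee_pos: [0.5693, 0.1897, 0.342]
eef_rot: [0.991, 0.133, -0.002, 0.001]
ft_force: [0.0, 0.2, 0.3]
width: 0.0874
grip_force: 0.0
[ 0.027 -0.054  0.95 ]
```

View pics/s2.png

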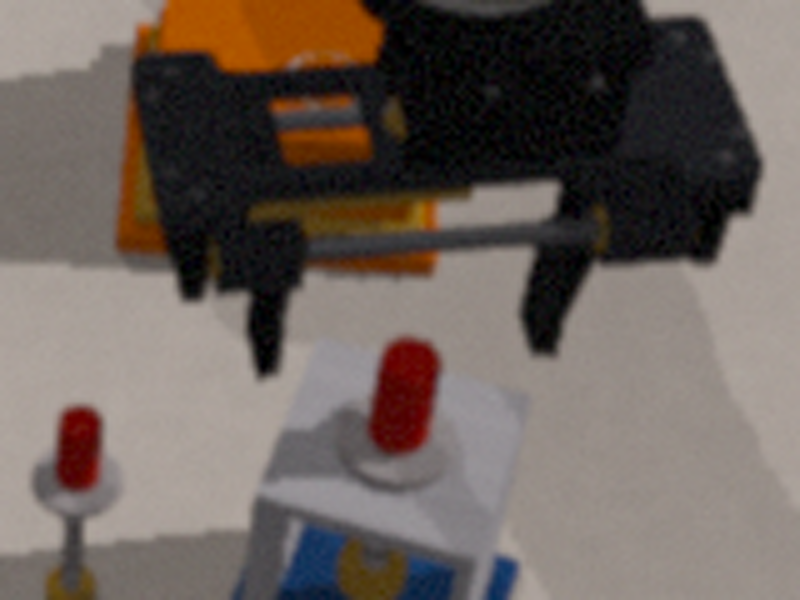

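Fingers (263,370)/(540,345) in the crop straddle the red knob at (408,390), and the small gauge at (78,445) stays clear. Descend and grip.

```bash
python3 -m inch '[[0,0,0.4,0,0,0],[0,0,0.3,0,0,0],[0,0,0.2,0,0,0],[0,0,0,0,0,0],[0,0,0,0,0,0]]' 
python3 - <<'E'
from h import *
print(goto([.5696,.192,.304]),r.read_state()["eef_rot"])
E
```

```text
time: 3.68
ee_pos: [0.5698, 0.1911, 0.3089]
eef_rot: [0.991, 0.134, -0.0, 0.0]
ft_force: [0.0, 0.6, -0.1]
width: 0.0871
grip_force: 0.0
[ 0.002 -0.023  0.123] [ 9.90990814e-01  1.33929773e-01 -1.35330245e-04  5.56281206e-05]
```

```bash
python3 -m inch '[[0,0,0.1,0,0,0],[0,0,0,0,0,0],[0,0,0,0,0,0],[0,0,0,0,0,0],[0,0,0,0,0,0]]' -1 25
python3 -m inch '[[0,0,0,0,0,0],[0,0,0,0,0,0],[0,0,0,0,0,0],[0,0,0,0,0,0],[0,0,0,0,0,0]]'
python3 -m inch '[[0,0,0,0,0,0],[0,0,0,0,0,0],[0,0,0,0,0,0],[0,0,0,0,0,0],[0,0,0,0,0,0]]'
```

```text
time: 4.1
ee_pos: [0.5698, 0.1912, 0.305]
eef_rot: [0.991, 0.134, 0.0, 0.0]
ft_force: [0.2, -0.8, -0.1]
width: 0.0616
grip_force: 0.0
time: 4.52
ee_pos: [0.5697, 0.1911, 0.3047]
eef_rot: [0.991, 0.134, 0.0, 0.0]
ft_force: [-0.1, -0.5, -0.1]
width: 0.0281
grip_force: 0.0
time: 4.93
ee_pos: [0.5696, 0.1915, 0.3048]
eef_rot: [0.991, 0.134, 0.0, -0.0]
ft_force: [-1.4, 3.5, -0.1]
width: 0.0212
grip_force: 25.0
```

```bash
python3 -m inch '[[0,0,-0.1,0,0,0],[0,0,-0.2,0,0,0],[0,0,-0.3,0,0,0],[0,0,-0.4,0,0,0],[0,0,-0.4,0,0,0]]'
python3 -m inch '[[0,0,-0.5,0,0,0],[0,0,-0.5,0,0,0],[0,0,-0.4,0,0,0],[0,0,-0.3,0,0,0],[0,0,-0.1,0,0,0]]' 
python3 -m inch '[[0,0.6,0,0,0,0],[0,0.7,0,0,0,0],[0,0.7,0,0,0,0],[0,0.7,0,0,0,0],[0,0.7,0,0,0,0]]' 
python3 - <<'E'
from h import *
s=r.read_state();print(goto([.6045,-.184,.434]),goto([.6045,-.184,.434])*.04)
E
```

```text
time: 5.35
ee_pos: [0.5698, 0.1907, 0.3623]
eef_rot: [0.991, 0.134, 0.0, 0.0]
ft_force: [0.4, -0.5, -1.6]
width: 0.0214
grip_force: 25.0
time: 5.77
ee_pos: [0.5699, 0.1911, 0.4357]
eef_rot: [0.991, 0.134, 0.002, 0.0]
ft_force: [-0.3, -0.2, -1.0]
width: 0.0215
grip_force: 25.0
time: 6.18
ee_pos: [0.6059, 0.0585, 0.4323]
eef_rot: [0.991, 0.134, -0.0, 0.0]
ft_force: [0.8, 0.2, -1.9]
width: 0.0215
grip_force: 25.0
[-1.643  5.835 -0.039] [-0.06572  0.2334  -0.00156]
```

```bash
python3 -m inch '[[-0.2,0.7,0,0,0,0],[-0.2,0.7,0,0,0,0],[-0.3,0.8,0,0,0,0],[-0.3,0.8,0,0,0,0],[-0.3,0.8,0,0,0,0]]' >/dev/null
python3 -m inch '[[-0.2,0.7,0,0,0,0],[-0.1,0.5,0,0,0,0],[0,0.3,0,0,0,0],[0,0.2,0,0,0,0],[0,0,0,0,0,0]]' 
python3 -m inch '[[0,0,0,0,0,0],[0,0,0,0,0,0],[0,0,0,0,0,0],[0,0,0,0,0,0],[0,0,0,0,0,0]]' 
python3 - <<'E'
from h import *
print(goto([.6045,-.184,.369]))
E
```

```text
time: 7.02
ee_pos: [0.6029, -0.17, 0.4322]
eef_rot: [0.991, 0.133, -0.0, -0.0]
ft_force: [-0.1, -0.2, -1.4]
width: 0.0215
grip_force: 25.0
time: 7.43
ee_pos: [0.6026, -0.1683, 0.4329]
eef_rot: [0.991, 0.135, 0.0, 0.0]
ft_force: [-0.4, -0.2, -1.9]
width: 0.021
grip_force: 25.0
[-0.059  0.392  1.597]
```

```bash
python3 -m inch '[[0,0.2,0.3,0,0,0],[0,0.19,0.5,0,0,0],[-0.06,0,0.5,0,0,0],[0,0,0.2,0,0,0],[0,0,0.1,0,0,0]]' 
python3 -m inch '[[0,0,0,0,0,0],[0,0,0,0,0,0],[0,0,0,0,0,0],[0,0,0,0,0,0],[0,0,0,0,0,0]]' 
python3 - <<'E'
from h import *
print(goto([.6045,-.184,.369]))
s=r.read_state();e=s["ee_pos"]
c=snap("scene","s3.png",(160,190,280,280),6)
for P in([e[0],e[1],e[2]-.2845],[.6045,-.184,.065]): u=np.array(proj(c,P));print(u,(u-[160,190]+.5)*6)
c=snap("top","t3.png",(350,160,450,235),6)
for P in([e[0],e[1],e[2]-.2845],[.6045,-.184,.065]): u=np.array(proj(c,P));print(u,(u-[350,160]+.5)*6)
E
```

```text
time: 7.85
ee_pos: [0.6039, -0.1851, 0.3665]
eef_rot: [0.991, 0.134, -0.001, -0.001]
ft_force: [-0.4, 0.4, -0.8]
width: 0.0212
grip_force: 25.0
time: 8.27
ee_pos: [0.6046, -0.1846, 0.3696]
eef_rot: [0.991, 0.134, 0.001, 0.0]
ft_force: [0.1, 0.2, -1.6]
width: 0.0217
grip_force: 25.0
[ 0.002 -0.015  0.014]
[216.40330842 254.8153676 ] [341.4198505  391.89220561]
[218.18363192 261.67998018] [352.10179154 433.07988108]
[407.62028989 205.52479155] [348.72173934 276.14874927]
[405.53775416 207.16895055] [336.22652499 286.01370328]
```

View pics/s3.png

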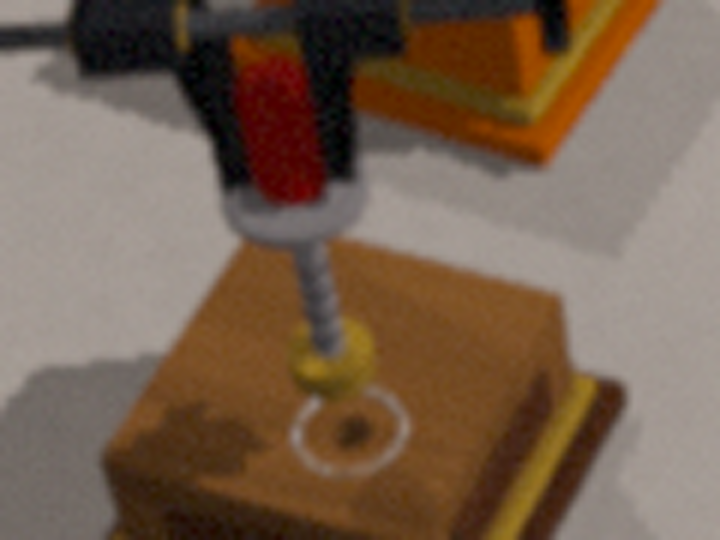

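View pics/t3.png

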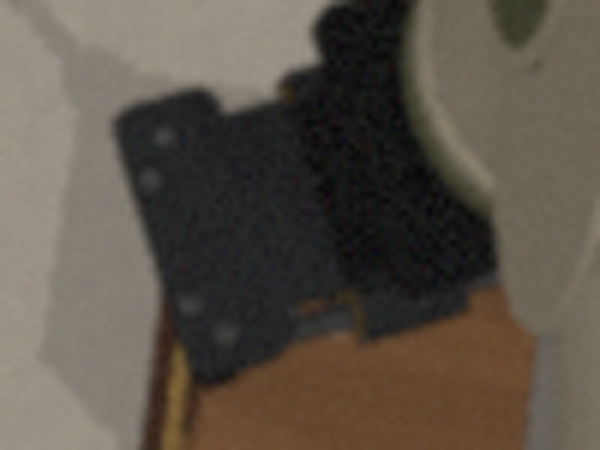

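The tip itself is hidden behind the brass collar, whose body centre is near (331.5,359). The flange spans x 221–370 and the knob runs from (265,65) to (290,195). The bore is at (352,432). The top view is blocked by the gripper. I compare these with the predicted projections.

```bash
python3 - <<'E'
from h import *
s=r.read_state();e=s["ee_pos"];print(e)
c=eyes.camera("scene")
f=lambda P:np.round((np.array(proj(c,P))-[160,190]+.5)*6,1)
t=np.array([e[0],e[1],e[2]-.2845])
for h in(.006,.010,.014,.018,.022,.05,.0925,.137): print(h,f(t+[0,0,h]))
def cir(h,rr):
    p=np.array([f(t+[rr*np.cos(a),rr*np.sin(a),h]) for a in np.linspace(0,6.28,60)]);return p.min(0),p.max(0)
for h,rr in((.006,.013),(.010,.013),(.018,.013),(.022,.013),(.09,.022),(.095,.022)):print(h,cir(h,rr))
print("ring",f([.6045,-.184,.065]), [f(np.array([.6045,-.184,.065])+d)-f([.6045,-.184,.065]) for d in([.001,0,0],[0,.001,0],[0,0,.001])])
p=c["pixels"][:,:,::-1];h=cv2.cvtColor(p,cv2.COLOR_BGR2HSV)
cr=h[240:260,200:230]
m=(cr[...,0]>18)&(cr[...,0]<32)&(cr[...,1]>140)
for y in range(20): print(240+y,''.join('#' if v else '.' for v in m[y]))
E
```

```text
[ 0.60447157 -0.18469924  0.36923423]
0.006 [338.7 379.8]
0.01 [336.9 371.4]
0.014 [335.1 363. ]
0.018 [333.3 354.5]
0.022 [331.5 345.9]
0.05 [318.5 284.9]
0.0925 [297.8 187.7]
0.137 [274.7  79.4]
0.006 (array([296.4, 347.9]), array([380.9, 412.2]))
0.01 (array([294.5, 339.4]), array([379.3, 403.8]))
0.018 (array([290.7, 322.5]), array([375.9, 386.9]))
0.022 (array([288.7, 313.9]), array([374.2, 378.4]))
0.09 (array([223.1, 139.3]), array([374.7, 249.4]))
0.095 (array([220.3, 127.5]), array([372.5, 237.6]))
ring [352.1 433.1] [array([-0.9,  2.4]), array([3.1, 0.4]), array([-0.4, -2. ])]
240 ..............................
241 ..............................
242 ..............................
243 .................##...........
244 .................###..........
245 .........##.......####........
246 .........##.......####........
247 .........###......####........
248 ........####......####........
249 ........#####....#####........
250 ........##############........
251 .........##############.......
252 .........#############........
253 .........#############........
254 ..........#.#########.........
255 .............#######..........
256 ..............................
257 ..............................
258 ..............................
259 ..............................
```

Predicted and observed gauge and bore agree to within about 1 mm, and the hole's capture with the rod's taper is about 4 mm. I lower it in stages.

```bash
python3 -m inch '[[0,0,0.1,0,0,0],[0,-0.01,0.15,0,0,0],[0,0,0.15,0,0,0],[0,0,0.1,0,0,0],[0,0,0.05,0,0,0]]' - 12
python3 -m inch '[[0,0,0,0,0,0],[0,0,0.03,0,0,0],[0,0,0.03,0,0,0],[0,0,0,0,0,0],[0,0,0,0,0,0]]'
```

```text
time: 8.83
ee_pos: [0.604, -0.1843, 0.3455]
eef_rot: [0.991, 0.134, -0.001, -0.0]
ft_force: [-0.3, -0.2, -1.2]
width: 0.0216
grip_force: 12.0
time: 9.25
ee_pos: [0.6043, -0.1844, 0.3445]
eef_rot: [0.991, 0.134, 0.0, 0.0]
ft_force: [0.1, 0.8, -2.3]
width: 0.0216
grip_force: 12.0
```

```bash
python3 -m inch '[[0,0,0.05,0,0,0],[0,0,0.05,0,0,0],[0,0,0.05,0,0,0],[0,0,0.03,0,0,0],[0,0,0,0,0,0]]'
python3 -m inch '[[0,0,0.05,0,0,0],[0,0,0.05,0,0,0],[0,0,0.05,0,0,0],[0,0,0.05,0,0,0],[0,0,0,0,0,0]]'
```

```text
time: 9.67
ee_pos: [0.6043, -0.1844, 0.3369]
eef_rot: [0.991, 0.134, -0.0, 0.0]
ft_force: [0.4, -0.3, -2.0]
width: 0.0217
grip_force: 12.0
time: 10.08
ee_pos: [0.6042, -0.1844, 0.3286]
eef_rot: [0.991, 0.134, -0.0, -0.0]
ft_force: [-0.9, -0.6, -1.3]
width: 0.0213
grip_force: 12.0
```

```bash
python3 -m inch '[[0,0,0.02,0,0,0],[0,0,0.02,0,0,0],[0,0,0.02,0,0,0],[0,0,0,0,0,0],[0,0,0,0,0,0]]'
```

```text
time: 10.5
ee_pos: [0.6042, -0.1844, 0.3266]
eef_rot: [0.991, 0.134, -0.0, 0.0]
ft_force: [0.2, 0.7, -1.7]
width: 0.0217
grip_force: 12.0
```

```bash
python3 - <<'E'
from h import *
c=snap("scene","s4.png",(160,190,280,280),6)
for i in range(6): eyes.camera("top"); s=r.read_state(); print(s["ft_force"].round(2) if hasattr(s["ft_force"],'round') else s["ft_force"],s["ee_pos"][2])
E
```

```text
[ 0.23 -0.08 -1.07] 0.32664495923350767
[ 0.04  0.72 -1.88] 0.32665961628471396
[-0.09 -0.42 -1.88] 0.3266438573899634
[-0.01 -0.06 -1.33] 0.3266470467662222
[-0.73 -0.33 -1.18] 0.3266531980568969
[ 0.34 -0.77 -1.77] 0.3266460289816777
```

View pics/s4.png

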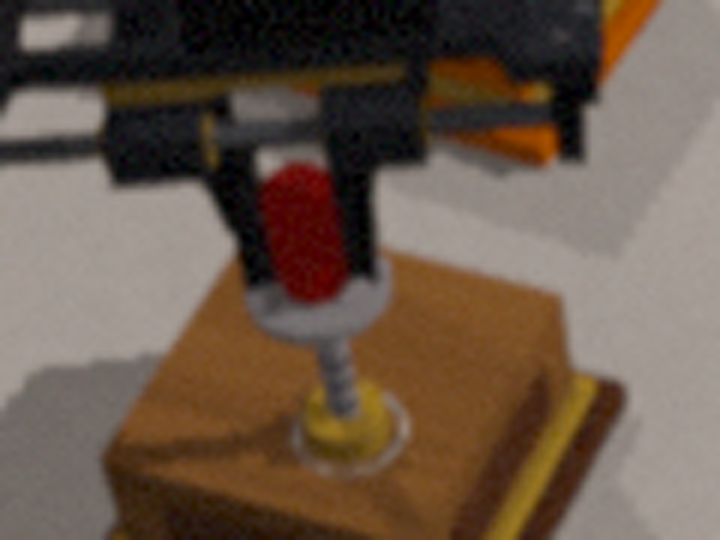

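The rod is in the hole and the collar at (347,425) rests on the plinth inside the chalk ring. I continue down in fine steps and watch the force.

```bash
python3 -m inch '[[0,0,0.015,0,0,0],[0,0,0.015,0,0,0],[0,0,0.015,0,0,0],[0,0,0.015,0,0,0],[0,0,0.015,0,0,0]]'
```

```text
time: 11.27
ee_pos: [0.6043, -0.1843, 0.3238]
eef_rot: [0.991, 0.134, 0.0, 0.0]
ft_force: [-0.5, 0.3, 0.9]
width: 0.0212
grip_force: 12.0
```

```bash
python3 -m inch '[[0,0,0.01,0,0,0],[0,0,0.01,0,0,0],[0,0,0.01,0,0,0],[0,0,0.01,0,0,0],[0,0,0.01,0,0,0]]'
```

```text
time: 11.68
ee_pos: [0.6043, -0.1843, 0.3217]
eef_rot: [0.991, 0.134, 0.0, 0.0]
ft_force: [-0.6, 0.2, 0.2]
width: 0.0216
grip_force: 12.0
```

```bash
python3 -m inch '[[0,0,0.01,0,0,0],[0,0,0.01,0,0,0],[0,0,0.01,0,0,0],[0,0,0.01,0,0,0],[0,0,0.01,0,0,0]]'
```

```text
time: 12.1
ee_pos: [0.6043, -0.1844, 0.3197]
eef_rot: [0.991, 0.134, 0.0, 0.0]
ft_force: [-0.9, 0.1, 1.2]
width: 0.0215
grip_force: 12.0
```

```bash
python3 -m inch '[[0,0,0.01,0,0,0],[0,0,0.01,0,0,0],[0,0,0.01,0,0,0],[0,0,0.01,0,0,0],[0,0,0.01,0,0,0]]'
```

```text
time: 12.52
ee_pos: [0.6043, -0.1843, 0.3177]
eef_rot: [0.991, 0.134, 0.0, 0.0]
ft_force: [0.1, 0.5, 0.6]
width: 0.0215
grip_force: 12.0
```

```bash
python3 -m inch '[[0,0,0.01,0,0,0],[0,0,0.01,0,0,0],[0,0,0.01,0,0,0],[0,0,0.01,0,0,0],[0,0,0.01,0,0,0]]'
```

```text
time: 12.93
ee_pos: [0.6043, -0.1844, 0.3158]
eef_rot: [0.991, 0.134, 0.0, 0.0]
ft_force: [-1.0, 0.4, -0.0]
width: 0.0214
grip_force: 12.0
```

```bash
python3 -m inch '[[0,0,0.01,0,0,0],[0,0,0.01,0,0,0],[0,0,0.01,0,0,0],[0,0,0.01,0,0,0],[0,0,0.01,0,0,0]]'
```

```text
time: 13.35
ee_pos: [0.6043, -0.1843, 0.3139]
eef_rot: [0.991, 0.134, 0.0, 0.0]
ft_force: [-1.0, 0.7, 3.3]
width: 0.0216
grip_force: 12.0
```

```bash
python3 -m inch '[[0,0,0.005,0,0,0],[0,0,0,0,0,0],[0,0,0,0,0,0],[0,0,0,0,0,0],[0,0,0,0,0,0]]'
python3 - <<'E'
from h import *
for i in range(4): eyes.camera("top"); s=r.read_state(); print(s["ft_force"][2],s["ee_pos"][2])
E
```

```text
time: 13.77
ee_pos: [0.6044, -0.1843, 0.3138]
eef_rot: [0.991, 0.134, 0.0, 0.0]
ft_force: [0.0, 0.2, 5.2]
width: 0.0215
grip_force: 12.0
5.843584375824806 0.31385719051049243
4.680571878820564 0.3138175308192308
5.659150712450108 0.31383987967073157
4.567231811817644 0.31385355368845214
```

A sustained 6.5 N while still means it has bottomed, at a depth of about 35.7 mm. Draw it out.

```bash
python3 -m inch '[[0,0,-0.02,0,0,0],[0,0,-0.05,0,0,0],[0,0,-0.1,0,0,0],[0,0,-0.2,0,0,0],[0,0,-0.2,0,0,0]]' - 20
python3 -m inch '[[0,0,-0.3,0,0,0],[0,0,-0.3,0,0,0],[0,0,-0.4,0,0,0],[0,0,-0.4,0,0,0],[0,0,-0.4,0,0,0]]'
python3 -m inch '[[0,0,-0.4,0,0,0],[0,0,-0.2,0,0,0],[0,0,-0.05,0,0,0],[0,0,0,0,0,0],[0,0,0,0,0,0]]'
python3 - <<'E'
from h import *
print(goto([.5697,.1915,.434]))
c=snap("scene","s5.png",(160,170,280,260),6)
s=r.read_state();e=s["ee_pos"];t=np.array([e[0],e[1],e[2]-.2845])
f=lambda P:np.round((np.array(proj(c,P))-[160,170]+.5)*6,1)
for h in (0,.032,.036,.040,.048,.0925):print(h,f(t+[0,0,h]))
E
```

```text
time: 14.38
ee_pos: [0.6042, -0.1844, 0.3367]
eef_rot: [0.991, 0.134, -0.0, -0.0]
ft_force: [0.9, -0.1, -2.2]
width: 0.0218
grip_force: 20.0
time: 14.8
ee_pos: [0.6042, -0.1843, 0.4105]
eef_rot: [0.991, 0.134, 0.001, 0.0]
ft_force: [1.6, -0.7, -1.9]
width: 0.0214
grip_force: 20.0
time: 15.22
ee_pos: [0.6041, -0.1843, 0.4337]
eef_rot: [0.991, 0.134, -0.0, -0.0]
ft_force: [-0.1, 0.4, -1.9]
width: 0.0215
grip_force: 20.0
[ 1.666e+00 -9.287e+00 -6.000e-03]
0 [313.3 372.6]
0.032 [297.5 298.4]
0.036 [295.5 288.9]
0.04 [293.5 279.4]
0.048 [289.4 260.1]
0.0925 [265.7 148.7]
```

View pics/s5.png

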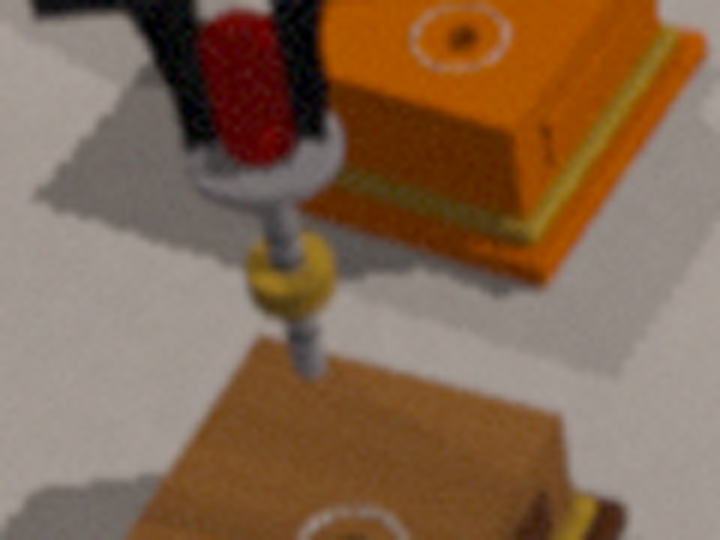

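The collar, centred at (290,275), sits at about 36 mm as predicted, and the rod is clear of the plinth. Return to the stand.

```bash
python3 -m inch '[[0.2,-0.3,0,0,0,0],[0.2,-0.5,0,0,0,0],[0.3,-0.7,0,0,0,0],[0.3,-0.8,0,0,0,0],[0.3,-0.8,0,0,0,0]]' >/dev/null
python3 -m inch '[[0.3,-0.8,0,0,0,0],[0.07,-0.8,0,0,0,0],[0,-0.8,0,0,0,0],[0,-0.8,0,0,0,0],[0,-0.8,0,0,0,0]]' >/dev/null
python3 -m inch '[[0,-0.8,0,0,0,0],[0,-0.7,0,0,0,0],[0,-0.4,0,0,0,0],[0,-0.29,0,0,0,0],[0,0,0,0,0,0]]' >/dev/null
python3 -m inch '[[0,0,0,0,0,0],[0,0,0,0,0,0],[0,0,0,0,0,0],[0,0,0,0,0,0],[0,0,0,0,0,0]]'
python3 - <<'E'
from h import *
print(goto([.5697,.1913,.3045]))
E
```

```text
time: 16.93
ee_pos: [0.5703, 0.1907, 0.4343]
eef_rot: [0.991, 0.133, -0.0, 0.0]
ft_force: [0.0, 0.4, -2.0]
width: 0.021
grip_force: 20.0
[-0.011 -0.019  3.244]
```

```bash
python3 -m inch '[[-0.01,-0.02,0.2,0,0,0],[0,0,0.3,0,0,0],[0,0,0.3,0,0,0],[0,0,0.2,0,0,0],[0,0,0.1,0,0,0]]' - 12
python3 -m inch '[[0,0,0.2,0,0,0],[0,0,0.3,0,0,0],[0,0,0.3,0,0,0],[0,0,0.2,0,0,0],[0,0,0.1,0,0,0]]'
python3 -m inch '[[0,0,0.2,0,0,0],[0,0,0.2,0,0,0],[0,0,0.1,0,0,0],[0,0,0.1,0,0,0],[0,0,0,0,0,0]]'
python3 - <<'E'
from h import *
print(goto([.5697,.1913,.3045]))
E
```

```text
time: 17.35
ee_pos: [0.5691, 0.192, 0.388]
eef_rot: [0.991, 0.134, -0.001, 0.0]
ft_force: [-0.3, -0.3, -1.9]
width: 0.0213
grip_force: 12.0
time: 17.77
ee_pos: [0.5691, 0.1921, 0.3444]
eef_rot: [0.991, 0.134, -0.001, 0.0]
ft_force: [0.4, -0.6, -0.6]
width: 0.0217
grip_force: 12.0
time: 18.18
ee_pos: [0.5693, 0.1922, 0.3215]
eef_rot: [0.991, 0.134, -0.0, 0.0]
ft_force: [0.6, 0.1, -1.2]
width: 0.0215
grip_force: 12.0
[0.005 0.024 0.426]
```

```bash
python3 -m inch '[[0,0.01,0.05,0,0,0],[0,0.01,0.06,0,0,0],[0,0,0.06,0,0,0],[0,0,0.06,0,0,0],[0,0,0.02,0,0,0]]'
```

```text
time: 18.6
ee_pos: [0.5695, 0.1915, 0.3119]
eef_rot: [0.991, 0.134, -0.0, 0.0]
ft_force: [-1.0, -0.2, -1.6]
width: 0.0216
grip_force: 12.0
```

```bash
python3 -m inch '[[0,0,0.03,0,0,0],[0,0,0.03,0,0,0],[0,0,0.02,0,0,0],[0,0,0.02,0,0,0],[0,0,0.02,0,0,0]]'
```

```text
time: 19.02
ee_pos: [0.5696, 0.1916, 0.3075]
eef_rot: [0.991, 0.134, 0.0, 0.0]
ft_force: [-0.6, 0.4, -2.4]
width: 0.0216
grip_force: 12.0
```

```bash
python3 -m inch '[[0,0,0.015,0,0,0],[0,0,0.015,0,0,0],[0,0,0.01,0,0,0],[0,0,0.01,0,0,0],[0,0,0,0,0,0]]'
```

```text
time: 19.43
ee_pos: [0.5695, 0.1917, 0.3055]
eef_rot: [0.991, 0.134, 0.0, -0.0]
ft_force: [0.0, 0.5, -2.0]
width: 0.0215
grip_force: 12.0
```

```bash
python3 -m inch '[[0,0,0.01,0,0,0],[0,0,0.01,0,0,0],[0,0,0.01,0,0,0],[0,0,0,0,0,0],[0,0,0,0,0,0]]'
```

```text
time: 19.85
ee_pos: [0.5695, 0.1917, 0.3047]
eef_rot: [0.991, 0.134, 0.0, -0.0]
ft_force: [-2.7, 1.4, 4.7]
width: 0.0216
grip_force: 12.0
```

Seated. Open, then withdraw upward.

```bash
python3 -m inch '[[0,0,0,0,0,0],[0,0,0,0,0,0],[0,0,0,0,0,0],[0,0,0,0,0,0],[0,0,0,0,0,0]]' 0.6
python3 -m inch '[[0,0,0,0,0,0],[0,0,0,0,0,0],[0,0,0,0,0,0],[0,0,0,0,0,0],[0,0,0,0,0,0]]' 
python3 -m inch '[[0,0,-0.1,0,0,0],[0,0,-0.3,0,0,0],[0,0,-0.5,0,0,0],[0,0,-0.5,0,0,0],[0,0,-0.5,0,0,0]]'
python3 -m inch '[[0,0,-0.5,0,0,0],[0,0,-0.5,0,0,0],[0,0,-0.3,0,0,0],[0,0,-0.1,0,0,0],[0,0,0,0,0,0]]'
python3 - <<'E'
from h import *
c=snap("scene","s6.png",(365,210,485,325),5)
E
```

```text
time: 20.27
ee_pos: [0.5697, 0.1914, 0.3042]
eef_rot: [0.991, 0.134, -0.0, 0.0]
ft_force: [0.8, -0.1, -0.1]
width: 0.0472
grip_force: 0.0
time: 20.68
ee_pos: [0.5696, 0.1915, 0.3043]
eef_rot: [0.991, 0.134, 0.0, 0.0]
ft_force: [-0.3, -0.1, 0.6]
width: 0.0689
grip_force: 0.0
time: 21.1
ee_pos: [0.5695, 0.1917, 0.3823]
eef_rot: [0.991, 0.134, 0.0, -0.0]
ft_force: [-0.6, -0.2, 0.1]
width: 0.0695
grip_force: 0.0
time: 21.52
ee_pos: [0.5696, 0.1917, 0.4375]
eef_rot: [0.991, 0.134, 0.001, -0.0]
ft_force: [0.3, 0.3, -0.6]
width: 0.0692
grip_force: 0.0
```

View pics/s6.png

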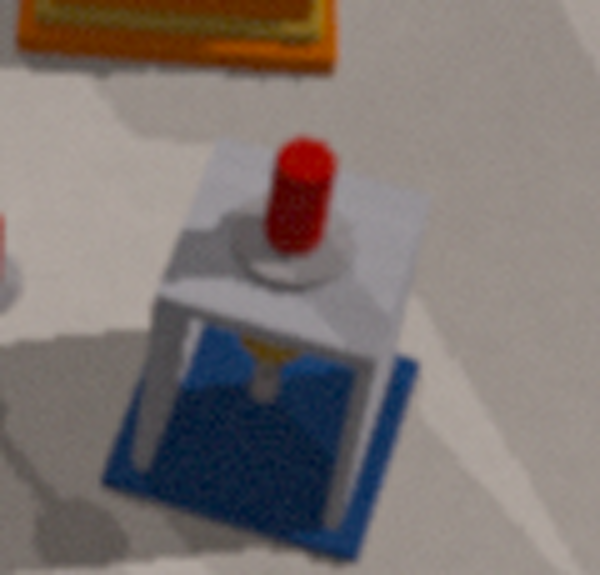

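The gauge hangs upright in the stand (knob (300,195), flange flat on the plate), with the collar raised at (268,350) and the gripper clear above.

```bash
python3 -c "
from bench import job
print(job.close_job())"
```

```text
the job is handed in; nothing more can be done
None
```

I measured the hole at about 36 mm deep, hung the gauge back upright in its stand with the collar left at that mark, and handed the job in; the hand-in gave no verdict.

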